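# Close the tea canister

## Robot

A 7-joint arm with a two-finger parallel gripper is mounted at the origin on the work surface. World frame = base frame: x ahead of the robot, y to its left, z up, the work surface at z = 0. Lengths are in m, angles in rad, forces in N, time in s.
With the tool pointing down it reaches from about 0.425 to 1.025 m from the base axis. Payload 9.4 kg.
Tool frame: the origin (TCP) lies between the finger pads; the fingertips stand 14 mm ahead of it and the grasp point (between the pads) lies 5 mm behind it; z points along the fingers, y is the line along which they close (so a half turn about z gives the same grasp; the last joint's range is limited). The gripper opens to 85 mm and grips with 20 to 120 N. Pads are 22 mm wide; open, the fingers measure 114 mm over their backs; the gripper's body (76 mm by 85 mm) begins 54 mm behind the grasp point. The pads swing forward as they close: fully open they stand 13 mm farther back than shut.
Start: joints at [1.22, 0.599, -0.003, 1.599, 0.002, 0.943, -0.08], TCP at [0.196, -0.698, 0.245] pointing down, gripper open.
Joint ranges: [-2.57, 2.57], [-0.35, 1.97], [-1.29, 1.29], [0.11, 2.56], [-1.05, 4.19], [0.11, 1.86], [-2.63, 2.63]. Speed limits (rad/s): [2.22, 2.22, 3.01, 3.01, 3.14, 3.14, 3.14].

## Interface

Orientations are given as a 3x3 rotation matrix whose columns are the frame's x, y, z axes.
In Python, from plant import status, imaging, ctrl gives the robot as it stands.
- The arm moves only by the tool send_rows, never from a script. Its argument "motion" is a list of rows, each a list of 7 numbers: the turn, a rotation vector about the tool's x, y, z in degrees, then the shift along the tool's x, y, z in mm, then the opening, from 0 (shut) to 1 (fully open). A call has 1 to 12 rows; each row shifts and turns the commanded pose from where the row before left it, along the tool's axes as they then stand; what a row does not reach is not made up. A row lasts 1/8 s, in which the tool goes at most 62.5 mm and 10.7 degrees, less where a joint would pass 70% of its speed; a pose out of reach is approached as far as the arm can. A call is refused whole if a number of a shift passes 62.5 or a number of a turn 10.7, either way. A call with a gripper value outside its range is refused whole. The fingers move at their own pace and stop on an object; "newtons" is the grip in N (left out, the last holds). Time passes only in rows, so rows that do not move let the fingers close. It gives the time, the measured TCP pose, the force, the opening and the grip force at its end, in the units of the state.
- status.get_obs(): the state, without advancing time (a new reading comes with each control period).
- imaging.capture(name): name is "scene" or "top" or "wrist"; returns the picture (400x640x3 uint8, red, green, blue); there is no depth.
- imaging.camera_info(name): a dict with "vertical_fov" (degrees; the focal length in pixels is half the picture's height over the tangent of half this angle, whatever the lens; pixels are square), "cx", "cy" (the principal point, pixels), "distortion" ([k1, k2, p1, p2, k3] as OpenCV has them; the pictures are not rectified), "R" (3x3) and "t" (3): a world point X has camera coordinates R X + t; the wrist camera has in their place "mount" (4x4, takes a point from camera to tool coordinates, whose origin is the TCP and whose axes are the flange's). Camera axes: x right, y down, z forward; pixel columns grow to the right and rows downward; lengths in m; the calibration is good to about 2 mm. A picture is of the moment at which its call begins: read the wrist's pose just before it. camera_info takes no time and is no camera call.
- ctrl.job_done(): hands the job in; it is judged then, once.
The state is a dict: "time": time; "q": joint angles; "dq": joint speeds; "effort": joint torques, N m; "ee_pos": TCP position; "orientation": TCP orientation; "wrist_force": force on the tool from outside, world axes, zero at the start; "ft_torque": the same for the moment, N m; "finger_gap": opening from 0.0 (shut) to 1.0 (fully open); "grip_force": force on a finger pad.
Only numpy, scipy, OpenCV 4.12 (cv2) and the standard library are available. Lean on these libraries where they do the work, as an engineer would, in place of code of your own. Each camera call takes 0.05 s, during which the arm holds its last target. There are 200 camera calls.

## Task

The tea canister on the desk stands open and its bamboo lid hangs on the sloping lid stand. Lift the lid up off its peg, set it on the canister without dropping it, and press it down until it is fully home and level, with its disc flat on the rim all round. Leave the canister standing where it is and do not disturb the other things on the desk.

Things in the scene. Friction and masses are not known exactly. Their poses are not given: they have to be found in the camera images.
- lid: Loose lid, about 90 g. From below: white round plug, 75 mm across, 12 mm deep, foot edge bevelled 2 mm; pale bamboo disc, 92 mm across, 12 to 18 mm above the origin; dark upright grip plate on its middle, 50 mm long (lid x), 14 mm thick (lid y), top at 52 mm; brass hanging eye at its +x edge. Origin: centre of the plug's underside; z up the lid's axis. Hung on the stand, z leans 35 degrees.
- lid_grip (a point): Point inside the lid's grip plate, on the lid's axis, 42 mm above the lid's origin, 24 mm above the disc, 10 mm below the plate's top; axes as the lid's. Good to hold here, pinched across the 14 mm thickness (along the lid's y).
- lid_eye (a point): Centre of the hole of the lid's brass eye: a ring, 28 mm outside, 18 mm hole, 6 mm thick, level with the disc, its centre 57 mm from the lid's axis along the lid's +x. At the start it hangs on the peg and +x points up the slope.
- stand: Fixed lid stand: dark wooden base 160 x 130 x 14 mm with a dark steel board, 160 mm long and 120 mm wide, sloping 35 degrees from level and rising towards the stand's +x; its face looks up and to -x (away from the robot or to its left). The lid lies back on it. Top edge about 120 mm above the desk. Origin: centre of the base's underside; z up.
- peg_tip (a point): Round tip of the stand's brass peg: 8 mm thick, 26 mm long, square to the board (so leaning 35 degrees from vertical to the stand's -x), near its upper edge. The lid's eye hangs on it about 11 mm below the tip; drawn 20 mm or more along the peg (along the lid's own z) the lid is free.
- canister: Open round tea canister, white with a blue band, loose, about 0.7 kg: 90 mm outside, 80 mm inside, 95 mm tall, so the plug has 2.5 mm to spare all round. Origin: centre of its underside; z up. When the lid is home its disc lies on the rim and its origin is 83 mm above the canister's. Which way the eye points does not matter.
- canister_rim (a point): Centre of the mouth, in the plane of the rim. Inside, 6 mm below the rim, is a grey seal ring in four quarters; each slides straight down by itself with about 3 N of drag and stays where it is pushed. A lid laid in the mouth rests on it with its disc about 6 mm above the rim; 13 to 20 N near the middle pushes it home.
- mug: Blue mug, 72 mm across, 80 mm tall, handle on its +y side. Bystander, loose. Origin: centre of its underside; z up.
- jar: A second, closed canister with a lid of its own (leave it alone): white, 70 mm across, 100 mm tall. Bystander, loose. Origin: centre of its underside; z up.
- succulent: White pot, 84 mm across, with a green succulent, 105 mm tall overall. Bystander, loose. Origin: centre of its underside; z up.
- pen_cup: Dark steel pen cup with four pens, 76 mm across, 150 mm tall overall. Bystander, loose. Origin: centre of its underside; z up.
- stapler: Red and black stapler, 145 x 38 x 65 mm. Bystander, loose. Origin: centre of its underside; z up.
- mouse: White round computer mouse, 66 mm across, 34 mm tall. Bystander, loose. Origin: centre of its underside; z up.
There are look-alikes about, which are no part of the job. Leave any pink look-alike of the lid alone.

How it is judged:
On the way, in this order (a step that is already met when the one before it is completed fails the run):
1. the lid is off its peg: its eye more than 60 mm from the peg's tip (distance between lid_eye and peg_tip above 0.06 m), for 0.1 s.
2. the lid sits in the canister's mouth, its disc within 8 mm of the rim and centred within 5 mm (z of lid in the frame of canister below 0.091 m and horizontal distance between lid and canister below 0.005 m).
At the end, for the whole second after the job is handed in: The lid is seated on the canister: its disc within 1.8 mm of the rim, centred within 5 mm, level within 0.03 rad, at rest; the canister stands upright, at rest, within 30 mm of where it stood (z of lid in the frame of canister between 0.08 and 0.0848 m and horizontal distance between lid and canister below 0.005 m and angle between each of lid, canister's own z axis and vertical below 0.03 rad and linear speed of each of lid, canister below 0.02 m/s and distance of canister from where it was at the start of the episode below 0.03 m); the robot touches nothing.
It fails at once if the lid is dropped: it moves faster than 0.8 m/s (a fall of 30 mm or more) with no finger on it (linear speed of lid above 0.8 m/s and contact force between the fingers and lid below 0.05 N).
It fails at once if the canister is tipped more than 0.35 rad (angle between canister's own z axis and vertical above 0.35 rad).
It fails at once if a bystander is pushed more than 30 mm or tipped over (distance of any of mug, jar, succulent, pen_cup, stapler, mouse from where it was at the start of the episode above 0.03 m or angle between any of mug, jar, succulent, pen_cup, stapler, mouse's own z axis and vertical above 0.5 rad).
It also fails if it takes over 54 s, if anything falls off the work surface, if the arm or the gripper's body presses on something with over 40 N, if the wrist force passes 120 N, or if a joint passes its speed limit or range.

## Working session

There is one attempt and no reset: what is moved stays moved. The work goes in short steps, Python scripts to look and compute and a tool call to move; the robot and the scene stay as the last step left them, time stands still between calls to the robot, and variables do not carry over. Pictures are saved under pics/ and viewed, at most 10 in all, crops included, and the job is handed in when it is done.

Besides the shell and the picture viewer there is one more tool, called after "Emit:" as name([rows], argument=value, ...), one row to a line, values as JSON. send_rows: Moves the arm, as the interface text tells. Its arguments: {"type":"object","properties":{"motion":{"type":"array"},"newtons":{"type":"number"}},"required":["motion"]}

```bash
mkdir -p pics; python3 - <<'E'
from plant import status, imaging
import cv2,numpy as np
np.set_printoptions(precision=4,suppress=True)
o=status.get_obs();print(o['time'],o['ee_pos'],o['orientation'],o['finger_gap'])
for n in ['scene','top','wrist']:
    im=imaging.capture(n); cv2.imwrite(f'pics/{n}0.png',im[:,:,::-1]); print(n,imaging.camera_info(n))
E
```

```text
0.0 [ 0.1959 -0.6976  0.2444] [[ 0.9627  0.2705 -0.0005]
 [ 0.2705 -0.9627  0.0014]
 [-0.0001 -0.0015 -1.    ]] 1.0026629409971273
scene {'vertical_fov': 48.56064923802772, 'cx': 319.27298608686795, 'cy': 205.39480968278465, 'distortion': array([-0.0596,  0.    ,  0.    ,  0.    ,  0.    ]), 'R': array([[-0.4241,  0.9056, -0.0116],
       [ 0.4822,  0.2149, -0.8493],
       [-0.7666, -0.3657, -0.5278]]), 't': array([ 0.2746, -0.1812,  1.7434])}
top {'vertical_fov': 47.665643504592296, 'cx': 316.6584983705807, 'cy': 195.33656174602896, 'distortion': array([-0.0334,  0.    ,  0.    ,  0.    ,  0.    ]), 'R': array([[-0.0099, -0.9999, -0.0035],
       [-0.9948,  0.0102, -0.1012],
       [ 0.1013,  0.0025, -0.9949]]), 't': array([-0.0103,  0.5996,  1.326 ])}
wrist {'vertical_fov': 58.763200204538826, 'cx': 319.82165100269566, 'cy': 190.34809278016502, 'distortion': array([-0.0506,  0.    ,  0.    ,  0.    ,  0.    ]), 'mount': array([[-0.0007, -0.9527, -0.3039,  0.0781],
       [ 1.    , -0.0005, -0.0009, -0.0001],
       [ 0.0007, -0.3039,  0.9527, -0.1283],
       [ 0.    ,  0.    ,  0.    ,  1.    ]])}
```

View pics/scene0.png

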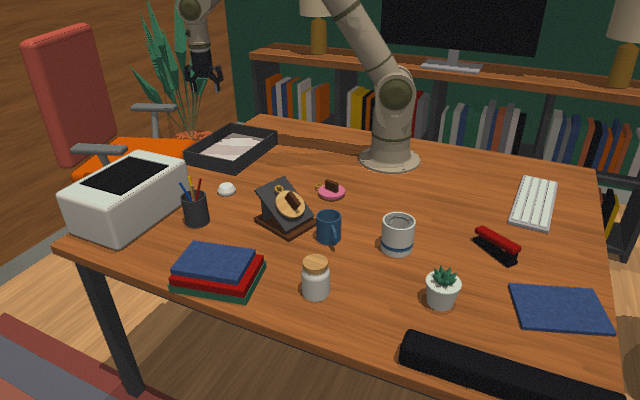

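View pics/top0.png

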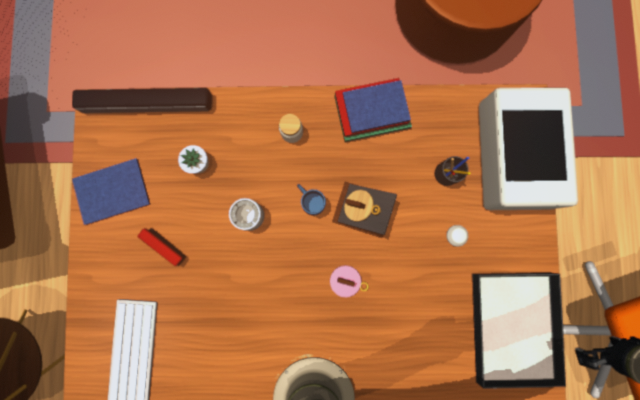

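Candidates for the lid:
- The bamboo lid on the stand, at top (358,206) and scene (290,204).
- The pink look-alike, at top (346,281) and scene (331,190).
- The jar's own lid, at top (290,127) and scene (315,264).

I choose the one on the stand, because it is bamboo with a brass eye and lies on the slope. The canister is at top (245,214) and scene (398,235). Next is one close crop to check the choice.

```bash
python3 - <<'E'
import cv2,numpy as np
t=cv2.imread('pics/top0.png');s=cv2.imread('pics/scene0.png')
def c(im,x,y,w,h,k): return cv2.resize(im[y:y+h,x:x+w],None,fx=k,fy=k,interpolation=cv2.INTER_CUBIC)
a=np.hstack([c(t,330,175,80,60,5),c(t,215,185,80,60,5)])
b=np.hstack([c(s,250,170,80,60,5),c(s,365,200,80,60,5)])
cv2.imwrite('pics/crop0.png',np.vstack([a,b]))
E
```

```text
(no output)
```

View pics/crop0.png

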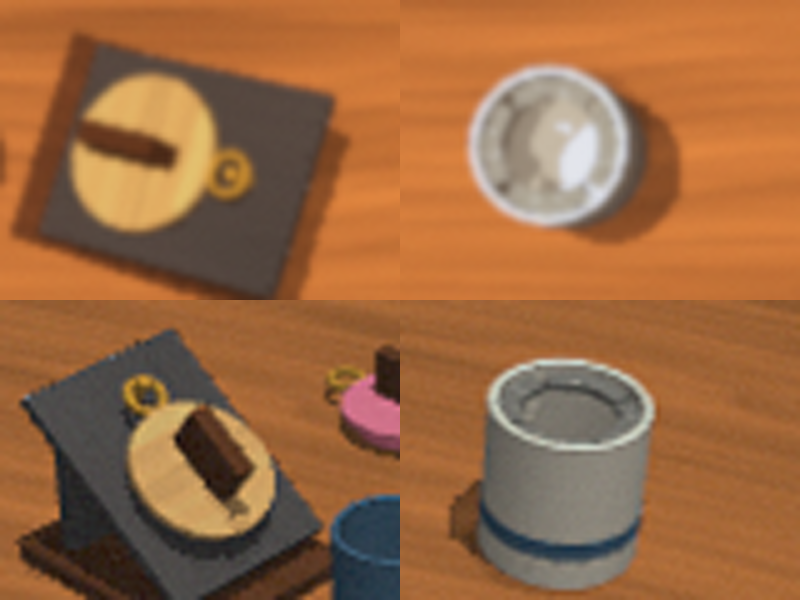

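The crop confirms it: a bamboo disc with a dark grip plate and a brass eye up the slope. In the top view the disc centre is at about (358.2,205), the eye at (375.4,209.4) and the rim at (244.6,213.6). In the scene view they are at (290,203), (278.6,188.8) and (398.8,220.4).

```bash
cat > h.py <<'E'
import numpy as np,cv2
from scipy.optimize import least_squares
from scipy.spatial.transform import Rotation as Ro
np.set_printoptions(precision=4,suppress=True)
from plant import status, imaging
def K(ci): f=200/np.tan(np.radians(ci['vertical_fov']/2)); return np.array([[f,0,ci['cx']],[0,f,ci['cy']],[0,0,1.]])
def extr(n,o=None):
    ci=imaging.camera_info(n)
    if n!='wrist': return ci,np.array(ci['R']),np.array(ci['t'])
    T=np.eye(4);T[:3,:3]=o['orientation'];T[:3,3]=o['ee_pos'];M=np.linalg.inv(T@ci['mount']);return ci,M[:3,:3],M[:3,3]
def proj(n,X,o=None):
    ci,R,t=extr(n,o)
    return cv2.projectPoints(np.atleast_2d(X).astype(float),cv2.Rodrigues(R)[0],t,K(ci),np.array(ci['distortion']))[0][:,0]
def ray(n,p,o=None):
    ci,R,t=extr(n,o)
    u=cv2.undistortPoints(np.array([[p]],float),K(ci),np.array(ci['distortion']))[0,0]
    return -R.T@t, R.T@np.array([u[0],u[1],1])
def onz(n,p,z,o=None):
    c,d=ray(n,p,o); return c+d*(z-c[2])/d[2]
def lidR(yaw,tilt=np.radians(35)):  # stand +x at yaw ; lid +x up the slope
    return Ro.from_euler('ZY',[yaw,-tilt]).as_matrix()
E
python3 - <<'E'
from h import *
print('rim',onz('top',(244.6,213.6),.095),onz('scene',(398.8,220.4),.095))
P=[('top',(358.2,205.0),(0,0,.018)),('top',(375.4,209.4),(.057,0,.015)),('top',(330+15.8,175+26),(-.025,0,.052)),
('top',(330+35,175+31),(.025,0,.018)),('scene',(290,203),(0,0,.018)),('scene',(278.6,188.8),(.057,0,.015))]
f=lambda v:np.concatenate([proj(n,v[:3]+lidR(v[3])@np.array(m))[0]-p for n,p,m in P])
r=least_squares(f,[.6,-.15,.06,-1.8]);v=r.x
print(v,np.degrees(v[3]));print(r.fun.reshape(-1,2))
R=lidR(v[3]);print(R);print('grip',v[:3]+R@[0,0,.042],'eye',v[:3]+R@[.057,0,.015])
E
```

```text
rim [0.5428 0.189  0.095 ] [0.5426 0.1917 0.095 ]
[ 0.5617 -0.1448  0.0668 -1.8839] -107.93990191984938
[[-0.2493  0.1034]
 [-0.0077 -0.0285]
 [-0.8656 -0.4477]
 [ 0.282   0.8423]
 [-0.388   0.0051]
 [-0.6172 -0.0309]]
[[-0.2523  0.9514  0.1767]
 [-0.7793 -0.308   0.5457]
 [ 0.5736  0.      0.8192]]
grip [ 0.5691 -0.1219  0.1012] eye [ 0.5499 -0.181   0.1117]
```

```bash
cat >> h.py <<'E'
def rows(p1,R1,N,o=None,g=None):
    "N rows from the measured pose: straight line, constant turn"
    o=o or status.get_obs();p0=np.array(o['ee_pos']);R0=np.array(o['orientation'])
    w=Ro.from_matrix(R0.T@R1).as_rotvec();out=[]
    for i in range(N):
        Ri=R0@Ro.from_rotvec(w*i/N).as_matrix()
        out.append([*np.round(np.degrees(w)/N,1),*np.round(Ri.T@(np.array(p1)-p0)/N*1000,1)]+([g] if g is not None else []))
    print('dist',np.linalg.norm(np.array(p1)-p0)*1000,'turn',np.degrees(np.linalg.norm(w)))
    for r in out: print([float(x) for x in r])
def toolR(L): return np.c_[-L[:,0],L[:,1],-L[:,2]]
E
python3 - <<'E'
from h import *
rows((.60,-.04,.28),toolR(lidR(-1.8839)),12)
print('mug',onz('top',(314,203),.08))
E
```

```text
dist 772.7034039066097 turn 65.60294173461826
[-1.4, -2.7, -4.5, 47.2, -43.7, -2.9]
[-1.4, -2.7, -4.5, 50.3, -39.7, -6.2]
[-1.4, -2.7, -4.5, 52.9, -35.4, -9.6]
[-1.4, -2.7, -4.5, 55.0, -30.8, -12.9]
[-1.4, -2.7, -4.5, 56.6, -26.0, -16.3]
[-1.4, -2.7, -4.5, 57.6, -21.0, -19.5]
[-1.4, -2.7, -4.5, 58.1, -15.9, -22.7]
[-1.4, -2.7, -4.5, 58.0, -10.7, -25.7]
[-1.4, -2.7, -4.5, 57.4, -5.4, -28.7]
[-1.4, -2.7, -4.5, 56.2, -0.2, -31.4]
[-1.4, -2.7, -4.5, 54.5, 5.1, -33.9]
[-1.4, -2.7, -4.5, 52.3, 10.2, -36.2]
mug [ 0.5723 -0.0086  0.08  ]
```

Emit:
send_rows([
  [-1.4,-2.7,-4.5,42,-39,-30,1],
  [-1.4,-2.7,-4.5,46,-36,-15,1],
  [-1.4,-2.7,-4.5,50,-33,-10,1],
  [-1.4,-2.7,-4.5,52,-29,-13,1],
  [-1.4,-2.7,-4.5,53,-25,-16,1],
  [-1.4,-2.7,-4.5,54,-20,-19,1],
  [-1.4,-2.7,-4.5,55,-15,-22,1],
  [-1.4,-2.7,-4.5,55,-10,-25,1],
  [-1.4,-2.7,-4.5,54,-5,-28,1],
  [-1.4,-2.7,-4.5,53,0,-30,1],
  [-1.4,-2.7,-4.5,51,5,-30,1],
  [-1.4,-2.7,-4.5,48,10,-30,1],
])

```text
time: 1.65
ee_pos: [0.5772, -0.0872, 0.3145]
orientation: [[0.255, 0.949, -0.186], [0.776, -0.316, -0.545], [-0.576, -0.005, -0.817]]
wrist_force: [1.1, -1.5, 0.3]
finger_gap: 1.003
grip_force: 0.0
```

```bash
python3 - <<'E'
from h import *
o=status.get_obs();print(o['time'],o['ee_pos'],o['q'])
L=lidR(-1.8839);rows(np.array([.5617,-.1448,.0668])+L@[0,0,.137],toolR(L),7)
E
```

```text
1.65 [ 0.5772 -0.0872  0.3145] [-0.0899  0.491  -0.1908  1.7818  0.6045  1.3204 -0.8835]
dist 136.81440490337218 turn 0.6095823931086335
[-0.1, 0.0, -0.0, 13.4, 0.5, 14.2]
[-0.1, 0.0, -0.0, 13.4, 0.5, 14.3]
[-0.1, 0.0, -0.0, 13.4, 0.5, 14.3]
[-0.1, 0.0, -0.0, 13.3, 0.5, 14.3]
[-0.1, 0.0, -0.0, 13.3, 0.5, 14.3]
[-0.1, 0.0, -0.0, 13.3, 0.5, 14.3]
[-0.1, 0.0, -0.0, 13.3, 0.4, 14.3]
```

Emit:
send_rows([
  [0,0,0,31,1,33,1],
  [0,0,0,31,1,33,1],
  [-0.5,0,0,31,1.5,34,1],
  [0,0,0,0,0,0,1],
])

```text
time: 2.15
ee_pos: [0.5834, -0.072, 0.1764]
orientation: [[0.254, 0.95, -0.183], [0.776, -0.313, -0.547], [-0.577, -0.004, -0.817]]
wrist_force: [-0.3, -1.0, -0.2]
finger_gap: 1.001
grip_force: 0.0
```

```bash
python3 - <<'E'
from h import *
o=status.get_obs();print(o['time'],o['ee_pos']);im=imaging.capture('wrist')
import pickle;pickle.dump(o,open('o1.pkl','wb'));im=im[:,:,::-1].copy();cv2.imwrite('pics/w1raw.png',im)
L=lidR(-1.8839);v=np.array([.5617,-.1448,.0668])
for m in [(0,0,.018),(.057,0,.015),(-.025,-.007,.052),(-.025,.007,.052),(.025,-.007,.052),(.025,.007,.052)]:
    p=proj('wrist',v+L@np.array(m),o)[0];print(m,p);cv2.circle(im,tuple(int(round(a)) for a in p),2,(0,255,0),-1)
cv2.imwrite('pics/w1.png',im)
E
```

```text
2.15 [ 0.5834 -0.072   0.1764]
(0, 0, 0.018) [323.1829 189.5394]
(0.057, 0, 0.015) [323.1395 258.0721]
(-0.025, -0.007, 0.052) [311.8042 167.4359]
(-0.025, 0.007, 0.052) [334.8565 167.4188]
(0.025, -0.007, 0.052) [312.5374 242.0315]
(0.025, 0.007, 0.052) [334.0379 242.0433]
```

View pics/w1.png

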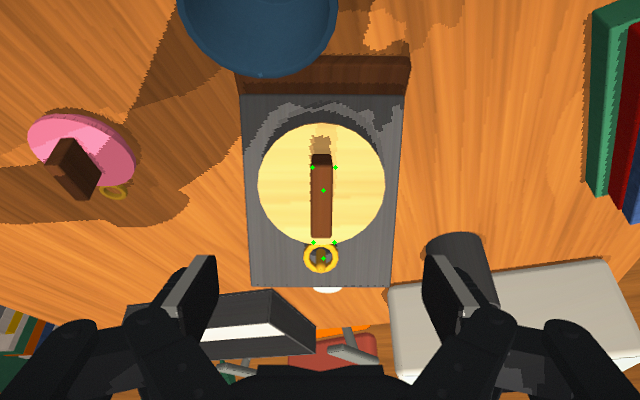

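The wrist view shows the plate's top face at x 311–332 and y 164–238, the disc centre at (321.5,183.5) and the eye at (321,258). That puts the lid about 1.3 mm towards tool −y and 2 mm down the slope from the prediction. The apparent size of the disc agrees with the expected range.

```bash
python3 - <<'E'
from h import *
L=lidR(-1.8839);v=np.array([.5617,-.1448,.0668])+L@[-.002,-.0013,0]
print(v);rows(v+L@[0,0,.037],toolR(L),5)
E
```

```text
[ 0.561  -0.1428  0.0657]
dist 98.17930116913891 turn 0.39149483805953494
[-0.0, 0.0, -0.1, 0.9, -0.0, 19.6]
[-0.0, 0.0, -0.1, 0.8, -0.0, 19.6]
[-0.0, 0.0, -0.1, 0.8, -0.1, 19.6]
[-0.0, 0.0, -0.1, 0.8, -0.1, 19.6]
[-0.0, 0.0, -0.1, 0.8, -0.1, 19.6]
```

Emit:
send_rows([
  [0,0,0,1,0,25,1],
  [0,0,0,1,0,25,1],
  [0,0,0,1,0,20,1],
  [0,0,0,1,0,16,1],
  [0,0,0,0,0,12,0.6],
  [0,0,0,0,0,0,0],
  [0,0,0,0,0,0,0],
  [0,0,0,0,0,0,0],
  [0,0,0,0,0,0,0],
  [0,0,0,0,0,0,0],
], newtons=50)

```text
time: 3.45
ee_pos: [0.5689, -0.1222, 0.0971]
orientation: [[0.258, 0.95, -0.178], [0.777, -0.313, -0.546], [-0.574, 0.003, -0.819]]
wrist_force: [0.8, 2.2, 6.4]
finger_gap: 0.155
grip_force: 49.8
```

Gripped at about 13 mm opening, which matches the plate. Next I draw the lid off along the peg.

Emit:
send_rows([
  [0,0,0,0,0,-8,0],
  [0,0,0,0,0,-12,0],
  [0,0,0,0,0,-15,0],
  [0,0,0,0,0,-20,0],
  [0,0,0,0,0,-25,0],
  [0,0,0,0,0,-25,0],
  [0,0,0,0,0,-25,0],
  [0,0,0,0,0,0,0],
])

```text
time: 4.45
ee_pos: [0.5928, -0.0498, 0.2048]
orientation: [[0.259, 0.95, -0.175], [0.778, -0.312, -0.545], [-0.573, 0.005, -0.82]]
wrist_force: [-0.9, -0.2, -1.1]
finger_gap: 0.154
grip_force: 48.8
```

```bash
python3 - <<'E'
from h import *
yaw=-1.8839
o=status.get_obs();print(o['time'],o['wrist_force'],o['finger_gap'])
rows((.543,.1905,.26),toolR(lidR(yaw,0)),8)
E
```

```text
4.45 [-0.9152 -0.1657 -1.1064] 0.15446362242557415
dist 251.55272556607272 turn 34.948482943293484
[0.0, 4.4, -0.0, 17.8, -15.3, -21.0]
[0.0, 4.4, -0.0, 19.4, -15.2, -19.5]
[0.0, 4.4, -0.0, 20.8, -15.2, -18.0]
[0.0, 4.4, -0.0, 22.1, -15.2, -16.3]
[0.0, 4.4, -0.0, 23.3, -15.2, -14.6]
[0.0, 4.4, -0.0, 24.4, -15.2, -12.8]
[0.0, 4.4, -0.0, 25.3, -15.2, -10.9]
[0.0, 4.4, -0.0, 26.0, -15.2, -8.9]
```

Emit:
send_rows([
  [0,4.4,0,18,-15,-21,0],
  [0,4.4,0,19,-15,-20,0],
  [0,4.4,0,21,-15,-18,0],
  [0,4.4,0,22,-15,-16,0],
  [0,4.4,0,23,-15,-15,0],
  [0,4.4,0,24,-15,-13,0],
  [0,4.4,0,25,-15,-11,0],
  [0,4.4,0,26,-15,-9,0],
  [0,0,0,0,0,0,0],
  [0,0,0,0,0,0,0],
])

```text
time: 5.7
ee_pos: [0.5442, 0.186, 0.2586]
orientation: [[0.315, 0.949, 0.001], [0.949, -0.315, -0.001], [-0.001, 0.002, -1.0]]
wrist_force: [0.2, -0.5, -0.8]
finger_gap: 0.154
grip_force: 48.8
```

```bash
python3 - <<'E'
from h import *
o=status.get_obs();print(o['time'],o['ee_pos'],o['wrist_force'],o['finger_gap'])
ims=[]
for n,(x,y) in [('scene',(350,120)),('wrist',None or (170,100)),('top',(195,160))]:
    o=status.get_obs();im=imaging.capture(n)[:,:,::-1];cv2.imwrite(f'pics/{n}2.png',im)
w=cv2.imread('pics/wrist2.png');s=cv2.imread('pics/scene2.png');t=cv2.imread('pics/top2.png')
c=lambda im,x,y,w,h,k:cv2.resize(im[y:y+h,x:x+w],None,fx=k,fy=k,interpolation=cv2.INTER_CUBIC)
a=np.hstack([c(s,340,120,100,150,2.5)[:250],])
b=np.hstack([c(s,340,140,110,125,3),c(t,200,160,100,125,3)])[:375]
out=np.zeros((600,800,3),np.uint8);out[:b.shape[0],:b.shape[1]]=b
ww=cv2.resize(w,(360,225));out[375:,:360]=ww;cv2.imwrite('pics/m2.png',out)
E
```

```text
5.7 [0.5442 0.186  0.2586] [ 0.2028 -0.5367 -0.8388] 0.15377839257271395
```

View pics/m2.png

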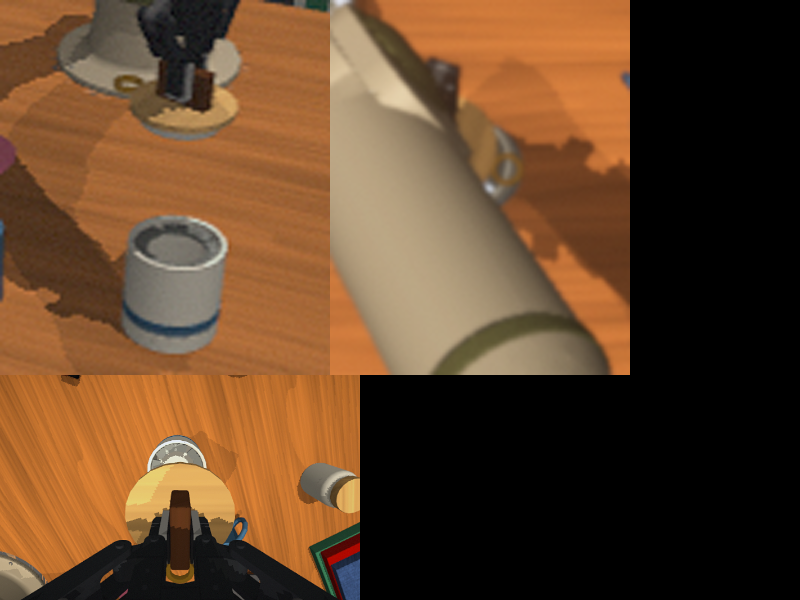

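The lid is held level over the canister. The lid hides part of the rim from the wrist camera, so I back off about 90 mm along tool −x to see the lid and the whole rim in one image.

Emit:
send_rows([
  [0,0,0,-45,0,0,0],
  [0,0,0,-45,0,0,0],
  [0,0,0,0,0,0,0],
  [0,0,0,0,0,0,0],
  [0,0,0,0,0,0,0],
])

```text
time: 6.48
ee_pos: [0.5163, 0.1031, 0.2591]
orientation: [[0.313, 0.95, 0.003], [0.95, -0.313, 0.001], [0.002, 0.002, -1.0]]
wrist_force: [-0.2, -0.8, -0.9]
finger_gap: 0.153
grip_force: 48.8
```

```bash
python3 - <<'E'
from h import *
import pickle
o=status.get_obs();pickle.dump(o,open('o3.pkl','wb'));im=imaging.capture('wrist')[:,:,::-1].copy();cv2.imwrite('pics/w3.png',im)
print(o['ee_pos'])
E
```

```text
[0.5163 0.1031 0.2591]
```

View pics/w3.png

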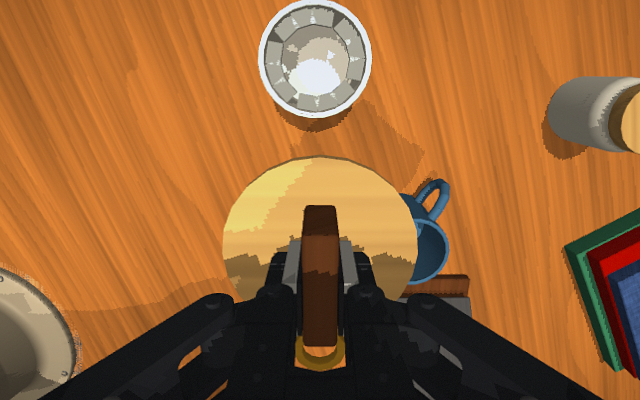

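The rim's outer edge spans x 258–372 and y 0–118. The lid disc spans x 222–418 with its top at y 155. I fit both circles with the same camera.

```bash
cat > fit.py <<'E'
from h import *
import pickle
o=pickle.load(open('o3.pkl','rb'));im=cv2.imread('pics/w3.png').astype(float)
T=np.array(o['orientation']);p=np.array(o['ee_pos'])
sat=lambda b:b.max(-1)-b.min(-1)
def fitc(X0,r,z,test,angs):
    "circle radius r at world height z: find edge pixels, fit centre and radius"
    c=np.array(X0,float)
    for it in range(4):
        pts=[]
        for a in angs:
            u=np.array([np.cos(a),np.sin(a)]);k=np.linspace(.85,1.15,121)
            q=proj('wrist',np.c_[c[0]+k*r*u[0],c[1]+k*r*u[1],np.full(121,z)],o)
            ok=(q>=1).all(1)&(q[:,0]<638)&(q[:,1]<398)
            if not ok.all(): continue
            s=cv2.remap(im.astype(np.float32),q[:,:1].astype(np.float32),q[:,1:].astype(np.float32),cv2.INTER_LINEAR)[:,0]
            f=test(s); g=np.convolve(f,np.r_[np.ones(8),-np.ones(8)],'valid');i=np.argmax(np.abs(g))
            if abs(g[i])>200: pts.append(c+(k[i+7]+.00125)*r*u)
        pts=np.array(pts)
        F=lambda v:np.hypot(*(pts-v[:2]).T)-v[2]
        s=least_squares(F,[*c,r],loss='soft_l1',f_scale=5e-4);c=s.x[:2]
    print(len(pts),s.x,'rms',np.sqrt(np.mean(s.fun**2)));return s.x
A=np.linspace(0,2*np.pi,120,endpoint=False)
print('rim');c=fitc(onz('wrist',(315,59),.095,o)[:2],.045,.095,sat,A)
# lid: arc of the far side, disc top face 19 mm ahead of the TCP
z=p[2]-.019;yx=np.arctan2(T[1,0],T[0,0])
print('lid',z);l=fitc(onz('wrist',(320,245),z,o)[:2],.046,z,lambda b:b[:,1]*2,yx+np.linspace(-1.35,1.35,70))
d=T.T@(np.r_[l[:2],z]-p);print('lid centre in tool',d)
print('shift needed xy',c[:2]-l[:2],'TCP target',p[:2]+c[:2]-l[:2])
E
python3 fit.py
```

```text
rim
97 [0.5415 0.1913 0.0446] rms 0.0006946404462904457
lid 0.24007467198700846
70 [0.5166 0.1036 0.0452] rms 0.0002281130581002508
lid centre in tool [0.0005 0.0001 0.019 ]
shift needed xy [0.0249 0.0877] TCP target [0.5413 0.1909]
```

```bash
python3 - <<'E'
from h import *
rows((.5413,.1909,.165),toolR(lidR(-1.8839,0)),4)
E
```

```text
dist 131.05812456016847 turn 0.32760778194326223
[0.0, -0.0, -0.1, 22.8, -1.0, 23.6]
[0.0, -0.0, -0.1, 22.8, -0.9, 23.5]
[0.0, -0.0, -0.1, 22.8, -0.9, 23.5]
[0.0, -0.0, -0.1, 22.8, -0.8, 23.5]
```

Emit:
send_rows([
  [0,0,0,45,-1.8,0,0],
  [0,0,0,46,-1.8,20,0],
  [0,0,0,0,0,30,0],
  [0,0,0,0,0,25,0],
  [0,0,0,0,0,19,0],
  [0,0,0,0,0,0,0],
  [0,0,0,0,0,0,0],
  [0,0,0,0,0,0,0],
  [0,0,0,0,0,0,0],
])

```text
time: 7.65
ee_pos: [0.5416, 0.1897, 0.1659]
orientation: [[0.314, 0.949, 0.004], [0.949, -0.314, 0.001], [0.002, 0.003, -1.0]]
wrist_force: [0.1, -0.0, -0.4]
finger_gap: 0.157
grip_force: 48.8
```

```bash
python3 - <<'E'
from h import *
o=status.get_obs();print(o['ee_pos'],o['orientation'][:,2],o['wrist_force'])
rows((.5413,.1909,.15),toolR(lidR(-1.8839,0)),1)
E
```

```text
[0.5416 0.1897 0.1659] [ 0.0036  0.0012 -1.    ] [ 0.1217 -0.0377 -0.3539]
dist 15.976527068372409 turn 0.43207729797441863
[0.2, -0.1, -0.4, 1.0, -0.7, 15.9]
```

Emit:
send_rows([
  [0.2,-0.1,0,1,-0.7,12,0],
  [0,0,0,0,0,8,0],
  [0,0,0,0,0,5,0],
  [0,0,0,0,0,4,0],
  [0,0,0,0,0,3,0],
  [0,0,0,0,0,3,0],
  [0,0,0,0,0,0,0],
  [0,0,0,0,0,0,0],
])

```text
time: 8.65
ee_pos: [0.5411, 0.1909, 0.1304]
orientation: [[0.314, 0.949, -0.001], [0.949, -0.314, 0.0], [0.0, -0.001, -1.0]]
wrist_force: [-0.6, 0.4, -1.2]
finger_gap: 0.155
grip_force: 48.8
```

Emit:
send_rows([
  [0,0,0,0,0,1.5,0],
  [0,0,0,0,0,1.5,0],
  [0,0,0,0,0,1.5,0],
  [0,0,0,0,0,0,0],
  [0,0,0,0,0,0,0],
])

```text
time: 9.28
ee_pos: [0.541, 0.1909, 0.1264]
orientation: [[0.314, 0.949, -0.001], [0.949, -0.314, 0.0], [0.0, -0.001, -1.0]]
wrist_force: [-1.8, -1.0, 6.0]
finger_gap: 0.155
grip_force: 50.0
```

Contact came at the expected seal height, so now I press on.

Emit:
send_rows([
  [0,0,0,0,0,1,0],
  [0,0,0,0,0,1,0],
  [0,0,0,0,0,1,0],
  [0,0,0,0,0,0,0],
  [0,0,0,0,0,0,0],
])

```text
time: 9.9
ee_pos: [0.541, 0.1909, 0.1235]
orientation: [[0.314, 0.949, -0.001], [0.949, -0.314, 0.0], [-0.0, -0.001, -1.0]]
wrist_force: [-3.3, -1.3, 8.8]
finger_gap: 0.152
grip_force: 50.4
```

Emit:
send_rows([
  [0,0,0,0,0,1,0],
  [0,0,0,0,0,1,0],
  [0,0,0,0,0,1,0],
  [0,0,0,0,0,0,0],
  [0,0,0,0,0,0,0],
])

```text
time: 10.52
ee_pos: [0.541, 0.191, 0.1216]
orientation: [[0.314, 0.949, 0.0], [0.949, -0.314, -0.0], [0.0, 0.0, -1.0]]
wrist_force: [-6.2, -2.3, 21.7]
finger_gap: 0.152
grip_force: 52.2
```

Emit:
send_rows([
  [0,0,0,0,0,1,0],
  [0,0,0,0,0,0.7,0],
  [0,0,0,0,0,0,0],
  [0,0,0,0,0,0,0],
])

```text
time: 11.02
ee_pos: [0.5411, 0.191, 0.1216]
orientation: [[0.314, 0.949, 0.001], [0.949, -0.314, -0.0], [-0.0, 0.002, -1.0]]
wrist_force: [-11.1, -5.3, 41.9]
finger_gap: 0.153
grip_force: 55.1
```

```bash
python3 - <<'E'
from h import *
o=status.get_obs();print(o['ft_torque'])
im=imaging.capture('scene')[:,:,::-1]
cv2.imwrite('pics/s4.png',cv2.resize(im[170:270,340:460],None,fx=6,fy=6,interpolation=cv2.INTER_CUBIC))
E
```

```text
[-1.1866  2.351  -0.0242]
```

View pics/s4.png

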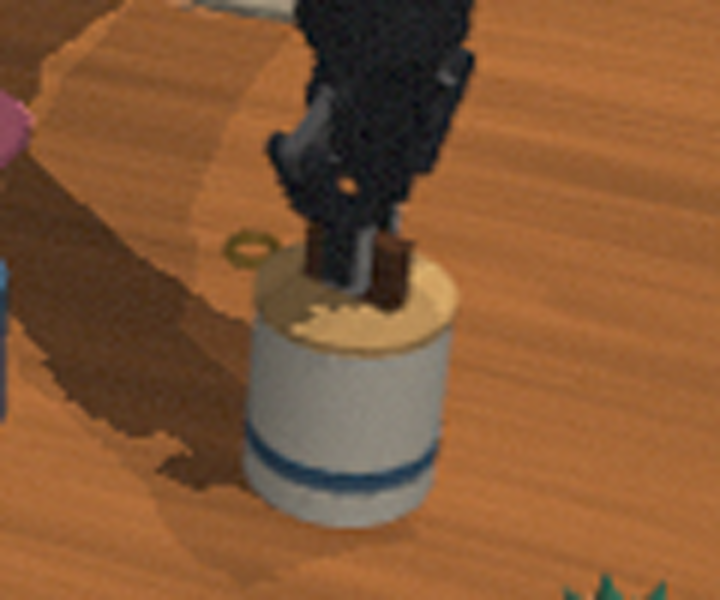

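The disc is on the rim and the stop is hard: z stays at 0.1216 while the force rises to 42 N. I unload, release and back off.

Emit:
send_rows([
  [0,0,0,0,0,-1,0],
  [0,0,0,0,0,-0.8,0],
  [0,0,0,0,0,0,0],
  [0,0,0,0,0,0,0.4],
  [0,0,0,0,0,0,0.4],
  [0,0,0,0,0,0,0.4],
  [0,0,0,0,0,0,0.4],
], newtons=20)

```text
time: 11.95
ee_pos: [0.5409, 0.1908, 0.1196]
orientation: [[0.314, 0.949, -0.002], [0.949, -0.314, 0.0], [-0.0, -0.002, -1.0]]
wrist_force: [-0.4, -0.7, -0.1]
finger_gap: 0.4
grip_force: 0.0
```

Emit:
send_rows([
  [0,0,0,0,0,-15,0.4],
  [0,0,0,0,0,-30,0.4],
  [0,0,0,0,0,-20,0],
  [0,0,0,-40,0,0,0],
  [0,0,0,-40,0,-30,0],
  [0,0,0,0,0,0,0],
  [0,0,0,0,0,0,0],
])

```text
time: 12.82
ee_pos: [0.5164, 0.1153, 0.2156]
orientation: [[0.314, 0.949, 0.0], [0.949, -0.314, 0.001], [0.001, -0.0, -1.0]]
wrist_force: [0.2, -0.7, -0.2]
finger_gap: -0.0
grip_force: 0.0
```

```bash
python3 - <<'E'
from h import *
import pickle
o=status.get_obs();pickle.dump(o,open('o5.pkl','wb'));w=imaging.capture('wrist')[:,:,::-1];cv2.imwrite('pics/w5.png',w)
im=imaging.capture('scene')[:,:,::-1];cv2.imwrite('pics/s5.png',im)
a=cv2.resize(im[170:270,340:460],None,fx=6,fy=6,interpolation=cv2.INTER_CUBIC)[:400]
b=cv2.resize(w,(320,200));out=np.zeros((600,720,3),np.uint8);out[:400]=a;out[400:,:320]=b;cv2.imwrite('pics/m5.png',out)
E
```

```text
(no output)
```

View pics/m5.png

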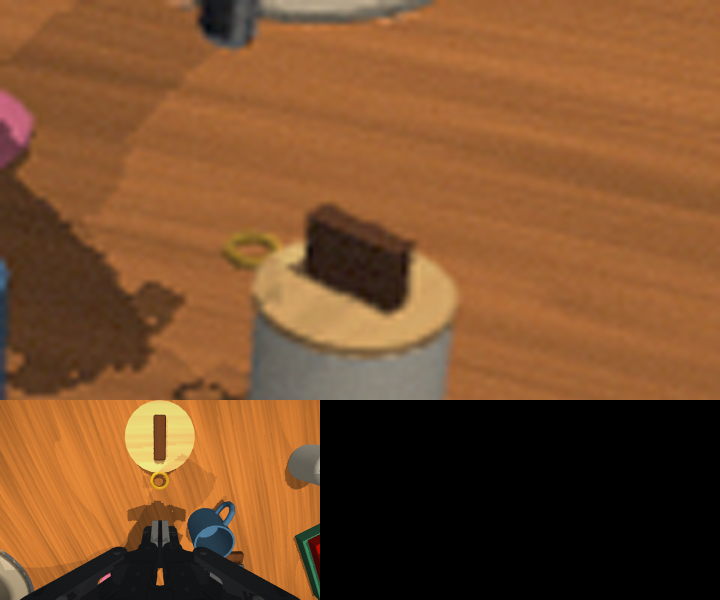

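The disc sits on the rim with the plate upright. To make sure it is home all round, I press with shut fingers on top of the plate, at its middle and towards each end. If home, the plate top is at 0.135, so contact is expected with the TCP at 0.149.

Emit:
send_rows([
  [0,0,0,40,0,10,0],
  [0,0,0,40,0,22,0],
  [0,0,0,0,0,22,0],
  [0,0,0,0,0,8,0],
  [0,0,0,0,0,2,0],
  [0,0,0,0,0,0,0],
  [0,0,0,0,0,0,0],
])

```text
time: 13.8
ee_pos: [0.5414, 0.1906, 0.1516]
orientation: [[0.315, 0.949, -0.0], [0.949, -0.315, 0.001], [0.001, -0.0, -1.0]]
wrist_force: [0.5, -0.1, -0.9]
finger_gap: 0.003
grip_force: 0.0
```

Emit:
send_rows([
  [0,0,0,0,0,1,0],
  [0,0,0,0,0,1,0],
  [0,0,0,0,0,1,0],
  [0,0,0,0,0,0,0],
  [0,0,0,0,0,0,0],
])

```text
time: 14.42
ee_pos: [0.5412, 0.1907, 0.1491]
orientation: [[0.314, 0.949, -0.0], [0.949, -0.314, -0.0], [-0.0, -0.0, -1.0]]
wrist_force: [-2.5, -2.3, 15.0]
finger_gap: 0.001
grip_force: 7.1
```

Emit:
send_rows([
  [0,0,0,0,0,0.8,0],
  [0,0,0,0,0,0,0],
  [0,0,0,0,0,0,0],
])

```text
time: 14.8
ee_pos: [0.5412, 0.1907, 0.149]
orientation: [[0.314, 0.949, 0.0], [0.949, -0.314, -0.0], [-0.0, 0.0, -1.0]]
wrist_force: [-4.8, -2.9, 23.8]
finger_gap: -0.002
grip_force: 11.4
```

Emit:
send_rows([
  [0,0,0,0,0,-3,0],
  [0,0,0,0,0,-3,0],
  [0,0,0,18,0,0,0],
  [0,0,0,0,0,3,0],
  [0,0,0,0,0,1.5,0],
  [0,0,0,0,0,1,0],
  [0,0,0,0,0,0,0],
  [0,0,0,0,0,0,0],
])

```text
time: 15.8
ee_pos: [0.5469, 0.2096, 0.1491]
orientation: [[0.313, 0.95, 0.001], [0.95, -0.313, 0.002], [0.002, 0.0, -1.0]]
wrist_force: [-3.9, 2.2, 18.8]
finger_gap: 0.001
grip_force: 9.2
```

Emit:
send_rows([
  [0,0,0,0,0,-3,0],
  [0,0,0,0,0,-2.5,0],
  [0,0,0,-36,0,0,0],
  [0,0,0,0,0,3,0],
  [0,0,0,0,0,1.5,0],
  [0,0,0,0,0,1,0],
  [0,0,0,0,0,0,0],
  [0,0,0,0,0,0,0],
])

```text
time: 16.8
ee_pos: [0.5351, 0.1719, 0.1491]
orientation: [[0.315, 0.949, -0.002], [0.949, -0.315, -0.004], [-0.004, -0.0, -1.0]]
wrist_force: [-7.1, -11.5, 28.1]
finger_gap: -0.001
grip_force: 14.0
```

It is level along the plate, at 0.1491 in all three places. Next I probe the disc on each side of the plate, where contact is expected at about 0.115.

Emit:
send_rows([
  [0,0,0,0,0,-4,0],
  [0,0,0,0,0,-11,0],
  [0,0,0,18,32,0,0],
  [0,0,0,0,0,20,0],
  [0,0,0,0,0,15,0],
  [0,0,0,0,0,8,0],
  [0,0,0,0,0,4,0],
  [0,0,0,0,0,1,0],
  [0,0,0,0,0,1,0],
  [0,0,0,0,0,0,0],
  [0,0,0,0,0,0,0],
])

```text
time: 18.18
ee_pos: [0.5714, 0.181, 0.1151]
orientation: [[0.314, 0.949, 0.0], [0.949, -0.314, 0.0], [0.0, -0.0, -1.0]]
wrist_force: [-2.9, -0.8, 12.3]
finger_gap: -0.0
grip_force: 6.4
```

Emit:
send_rows([
  [0,0,0,0,0,-10,0],
  [0,0,0,0,0,-25,0],
  [0,0,0,0,-10,-15,0],
  [0,0,0,0,-54,0,0],
  [0,0,0,0,0,20,0],
  [0,0,0,0,0,15,0],
  [0,0,0,0,0,9,0],
  [0,0,0,0,0,4,0],
  [0,0,0,0,0,1,0],
  [0,0,0,0,0,1,0],
  [0,0,0,0,0,0,0],
  [0,0,0,0,0,0,0],
])

```text
time: 19.68
ee_pos: [0.5107, 0.2007, 0.1151]
orientation: [[0.315, 0.949, -0.0], [0.949, -0.315, -0.0], [-0.0, -0.0, -1.0]]
wrist_force: [-5.0, -2.3, 20.2]
finger_gap: -0.004
grip_force: 9.9
```

Both sides read 0.1151, so the lid is level and fully home. I withdraw, check the centring and hand in.

Emit:
send_rows([
  [0,0,0,0,0,-10,0],
  [0,0,0,0,0,-30,0],
  [0,0,0,0,0,-40,0],
  [0,0,0,-40,30,-40,0],
  [0,0,0,-40,0,-20,0],
  [0,0,0,0,0,0,0],
  [0,0,0,0,0,0,0],
  [0,0,0,0,0,0,0],
])

```text
time: 20.68
ee_pos: [0.5137, 0.1177, 0.2521]
orientation: [[0.313, 0.95, -0.002], [0.95, -0.313, 0.001], [0.0, -0.002, -1.0]]
wrist_force: [0.4, 0.5, 1.2]
finger_gap: 0.001
grip_force: 0.0
```

```bash
python3 - <<'E'
from h import *
o=status.get_obs();im=imaging.capture('scene');im2=imaging.capture('wrist')[:,:,::-1];print(o['time'],o['ee_pos'])
# lid disc in wrist: bamboo colour blob, centre at z=.101
h=cv2.cvtColor(im2.copy(),cv2.COLOR_BGR2HSV);m=cv2.inRange(h,(18,60,170),(35,255,255))
n,l,s,c=cv2.connectedComponentsWithStats(m);i=1+np.argmax(s[1:,4])
ct=max(cv2.findContours((l==i).astype(np.uint8),0,1)[0],key=len);e=cv2.fitEllipse(cv2.convexHull(ct));print(e,onz('wrist',e[0],.101,o))
# canister foot blue band etc: compare scene before/after below the rim
a=cv2.imread('pics/scene0.png')[228:258,375:420].astype(int);b=im[228:258,375:420,::-1].astype(int);print(np.abs(a-b).mean())
from plant import ctrl
print(ctrl.job_done())
E
```

```text
20.675 [0.5137 0.1177 0.2521]
((324.6686096191406, 87.24333953857422), (119.55046844482422, 156.20571899414062), 179.83384704589844) [0.5392 0.1843 0.101 ]
5.2881481481481485
the job is handed in; nothing more can be done
None
```

The lid is on the canister, fully home and level by touch. The disc read the same height on both sides of the plate and the plate top read the same in three places. I handed the job in at 20.7 s and got no verdict back. My final camera check on centring was unreliable: its colour outline probably took in the brass eye.

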